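# Sweep the punched slugs off the die shoe into the scrap pan

### The arm

A 7-joint arm with a two-finger parallel gripper is mounted at the origin on the work surface. World frame = base frame: x ahead of the robot, y to its left, z up, the work surface at z = 0. Lengths are in m, angles in rad, forces in N, time in s.
With the tool pointing down it reaches from about 0.35 to 0.9 m from the base axis. Payload 8.1 kg.
Tool frame: the origin (TCP) lies at the very end of the fingers, on their centre line; the grasp point (between the pads) lies r.grip_depth behind it (r.grip_depth is the distance from the TCP to the grasp point, in m); z points along the fingers, y is the line along which they close (so a half turn about z gives the same grasp; the last joint's range is limited). The gripper opens to 85 mm and grips with 20 to 120 N. Pads are 22 mm wide; open, the fingers measure 114 mm over their backs; the gripper's body (76 mm by 85 mm) begins 54 mm behind the grasp point. The pads swing forward as they close: fully open they stand 13 mm farther back than shut.
Start: joints at [-1.297, 0.434, 0.025, 1.573, -0.012, 1.134, -0.075], TCP at [0.23, 0.581, 0.231] pointing down, gripper open.
Joint ranges: [-2.62, 2.62], [-0.44, 2.09], [-1.27, 1.32], [0.08, 2.57], [-1.32, 4.46], [0.12, 2], [-2.74, 2.74]. Speed limits (rad/s): [2.22, 2.22, 3.01, 3.01, 3.14, 3.14, 3.14].

### API

Orientations are given as a unit quaternion [w, x, y, z].
In Python, from station import r gives the robot as it stands. The module is installed in compiled form; this text tells all that it offers.
- The arm moves only by the tool servo_tool, never from a script. Its argument "increments" is a list of rows, each an object of numbers: "grip": the finger opening in cm, from 0 to 8.54; "tx", "ty", "tz": the shift along the world's x, y, z in cm; "twist": the turn about the world's z in rad. In form: [{"grip": .., "tx": .., "ty": .., "tz": .., "twist": ..}, ...]. A call has 1 to 12 rows; each row shifts and turns the commanded pose from where the row before left it; what a row does not reach is not made up. A row lasts 1/8 s, in which the tool goes at most 62.5 mm and 10.7 degrees, less where a joint would pass 70% of its speed; a pose out of reach is approached as far as the arm can. A call is refused whole if a number of a shift passes 6.25 or a number of a turn 0.188, either way. A call with a gripper value outside its range is refused whole. The fingers move at their own pace and stop on an object; "grip_force" is the grip in N (left out, the last holds). Time passes only in rows, so rows that do not move let the fingers close. It gives the time, the measured TCP pose, the force, the opening and the grip force at its end, in the units of the state.
- r.get_state(): the state, without advancing time (a new reading comes with each control period).
- r.capture(name): name is "side" or "top"; returns a dict with "pixels" (400x640x3 uint8, red, green, blue), "mtx" (3x3 intrinsics, pixels), "k1" (the pictures are not rectified: a ray, as slopes to the right and down, at radius r is drawn at 1 + k1 r^2 times it, then the intrinsics apply), "R" (3x3) and "t" (3): a world point X has camera coordinates R X + t. Camera axes: x right, y down, z forward; pixel columns grow to the right and rows downward; lengths in m; the calibration is good to about 2 mm. A picture is of the moment at which its call begins. There is no depth.
- r.finish_job(): hands the job in; it is judged then, once.
The state is a dict: "time_s": time; "qpos": joint angles; "joint_vel": joint speeds; "effort": joint torques, N m; "tool_pos": TCP position; "orientation": TCP orientation; "ft_force": force on the tool from outside, world axes, zero at the start; "moment": the same for the moment, N m; "grip_width": opening from 0.0 (shut) to 1.0 (fully open); "finger_force": force on a finger pad.
Only numpy, scipy, OpenCV 4.12 (cv2) and the standard library are available. Lean on these libraries where they do the work, as an engineer would, in place of code of your own. Each camera call takes 0.05 s, during which the arm holds its last target. There are 200 camera calls.

### The job

Clear the steel die shoe for the next stroke: with your fingertips sweep the three pale fibre slugs (two oblong, one round) along the shoe and off its end into the empty sheet-steel scrap pan, until all three lie down in the pan. Push them along the surface - do not pick them up or lift them - and leave the tin, bolt and nut on the shoe, the stack of inserts in the parts tray and everything on the bench where they are.

Things in the scene. Friction and masses are not known exactly. Their poses are not given: they have to be found in the camera images.
- die_shoe: fixed lower half of a punching die set: flat steel slab 320 (x) x 380 (y) mm, top 70 mm above the bench. Origin: centre of its underside; +x away from the robot. On the top: a die block 30 mm high at x +70 to +155, y -95 to +95 mm, and two pillars 92 mm high, 48 mm across, at x +118, y -152 and +152. The rest is flat without a rim; pan and tray stand at the two y ends
- scrap_pan: empty open pan of sheet steel, wire handle on the side nearest the robot, fixed on the bench 1 mm from one end of the shoe (its -y or +y end): 240 (x) x 130 (y) x 62 mm high, walls and floor 2 mm, rim 8 mm lower than the shoe top. Origin: centre of its underside, in the shoe frame at x -50, y -256 or +256 mm; axes parallel to those of the shoe
- parts_tray: open plastic tray for good parts, at the other end of the shoe, same outside size, place and axes as the scrap pan; it holds the stack of inserts. Fixed. Origin: centre of its underside. No slug belongs in it.
- slug_long1: pale grey-white slug of hard pressed fibre lying flat on the shoe: oblong with round ends, 48 (x) x 26 (y) x 10 (z) mm, about 12 g. Origin: its middle, so 5 mm above the shoe's top.
- slug_long2: second oblong slug, the same as slug_long1.
- slug_round: round slug of the same fibre, diameter 32 mm, 10 mm thick, about 11 g, lying flat on the shoe. Origin: its middle, 5 mm above the shoe's top.
- grease_tin: small round grey tin with a lid standing on the shoe near the die block, diameter 41 mm, 35 mm high. Origin: centre of its underside. Leave it.
- clamp_bolt: steel hexagon bolt standing on its head on the shoe near the die block, 30 mm across the flats (35 mm across corners), 47 mm high. Origin: centre of its underside. Leave it.
- clamp_nut: tall steel hexagon nut near the shoe's front edge, 30 mm across the flats (35 mm across corners), 24 mm high. Origin: centre of its underside. Leave it.
- insert_stack: four pale fibre inserts stacked in the parts tray, 190 x 100 x 40 mm. Origin: centre of its underside. Leave it.
- oil_bottle: white oil bottle standing on the bench at the robot's left, diameter 60 mm, 150 mm high. Origin: centre of its underside. Leave it.
- spanner: open-ended spanner 220 mm long lying on the bench at the left. Leave it.
- mallet: mallet 260 mm long lying on the bench at the right. Leave it.

How it is judged:
By the outcome, as a careful person would: the job done as asked, in the order asked, and still so for the second after the job is handed in, with the robot touching nothing.
It also fails if it takes over 72 s, if anything falls off the work surface, if the arm or the gripper's body presses on something with over 40 N, if the wrist force passes 120 N, or if a joint passes its speed limit or range.

## Working session

There is one attempt and no reset: what is moved stays moved. The work goes in short steps, Python scripts to look and compute and a tool call to move; the robot and the scene stay as the last step left them, time stands still between calls to the robot, and variables do not carry over. Pictures are saved under pics/ and viewed, at most 10 in all, crops included, and the job is handed in when it is done.

Besides the shell and the picture viewer there is one more tool, called after "Request:" as a command line: name --argument value ..., lists and objects as JSON in quotes. servo_tool: Moves the arm, as the interface text tells. Its arguments: {"type":"object","properties":{"increments":{"type":"array","items":{"type":"object","properties":{"grip":{"type":"number"},"tx":{"type":"number"},"ty":{"type":"number"},"tz":{"type":"number"},"twist":{"type":"number"}}}},"grip_force":{"type":"number"}},"required":["increments"]}

```bash
mkdir -p pics; cat > h.py <<'E'
import numpy as np, cv2
from station import r
def cap(n):
    c=r.capture(n); return c
def ray(c,u,v):
    K=np.array(c["mtx"]);k=c["k1"]
    d=np.array([(u-K[0,2])/K[0,0],(v-K[1,2])/K[1,1]]);s=d.copy()
    for _ in range(30): s=d/(1+k*(s@s))
    R=np.array(c["R"]);t=np.array(c["t"])
    return -R.T@t, R.T@np.array([s[0],s[1],1])
def at(c,u,v,z):
    o,d=ray(c,u,v); return o+d*(z-o[2])/d[2]
def proj(c,X):
    p=np.array(c["R"])@np.array(X)+np.array(c["t"]);s=p[:2]/p[2];s=s*(1+c["k1"]*(s@s))
    K=np.array(c["mtx"]);return K[0,0]*s[0]+K[0,2],K[1,1]*s[1]+K[1,2]
def save(c,f): cv2.imwrite(f,c["pixels"][:,:,::-1])
E
python3 - <<'E'
from h import *
for n in("top","side"):
    c=cap(n); save(c,f"pics/{n}0.png"); print(n,np.round(ray(c,320,200),3).tolist(),c["k1"])
s=r.get_state();print(s["time_s"],s["tool_pos"],s["orientation"],s["ft_force"],r.grip_depth)
E
```

```text
top [[0.366, 0.003, 1.217], [0.15, -0.011, -0.989]] -0.056970224286227784
side [[0.343, 0.954, 0.758], [0.154, -0.807, -0.571]] -0.022957336402525775
0.1 [0.22984565 0.58072076 0.23062154] [-6.76018462e-05  1.87317599e-01  9.82299161e-01 -6.86496970e-04] [-0.22509109  0.25280377  0.04422648] 0.0187
```

View pics/top0.png

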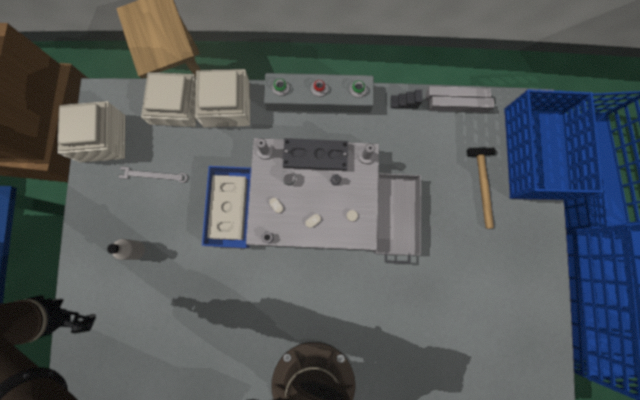

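View pics/side0.png

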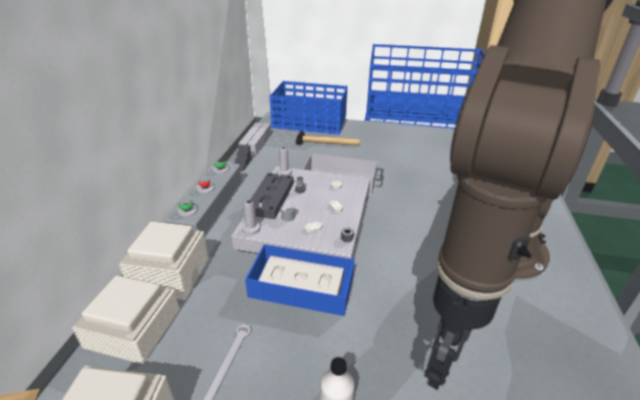

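Top view: shoe at about (250–380, 140–248), pan at right (-y). Slugs at about (276,205), (313,220) and (352,215). The nut is at (270,238), the tin at (292,180) and the bolt at (337,180).

```bash
python3 - <<'E'
from h import *
c=cap("top"); im=c["pixels"]
crop=im[130:270,195:435]; cv2.imwrite("pics/crop.png",cv2.resize(crop,None,fx=3.3,fy=3.3,interpolation=cv2.INTER_CUBIC)[:,:,::-1])
m=(im.min(2)>165).astype(np.uint8); 
roi=np.zeros_like(m); roi[190:246,255:376]=1
n,l,s,ce=cv2.connectedComponentsWithStats(m*roi)
for i in range(1,n):
    if s[i,4]<12: continue
    ct=cv2.findContours((l==i).astype(np.uint8),0,1)[0][0][:,0]
    w=np.array([at(c,u,v,.08)[:2] for u,v in ct])
    rc=cv2.minAreaRect((w*1000).astype(np.float32))
    print(ce[i].round(1),s[i].tolist(),at(c,*ce[i],.08).round(3),rc)
for nme,p,z in [("shoeTL",(251,140),.07),("TR",(380,144),.07),("BL",(248,247),.07),("BR",(379,249),.07),("nut",(270,237),.09),("tin",(292,180),.1),("bolt",(337,180),.117)]:
    print(nme,at(c,*p,z).round(3))
E
```

```text
[275.5 204.9] [272, 201, 8, 9, 49] [0.521 0.12  0.08 ] ((520.8245239257812, 119.93433380126953), (23.80211067199707, 16.936317443847656), 35.28833770751953)
[313.3 219.6] [308, 216, 10, 7, 34] [0.48  0.008 0.08 ] ((478.3406982421875, 9.967105865478516), (16.164146423339844, 22.543764114379883), 35.01589584350586)
shoeTL [0.719 0.202 0.07 ]
TR [ 0.715 -0.189  0.07 ]
BL [0.397 0.196 0.07 ]
BR [ 0.399 -0.184  0.07 ]
nut [0.426 0.131 0.09 ]
tin [0.592 0.073 0.1  ]
bolt [ 0.591 -0.057  0.117]
```

View pics/crop.png

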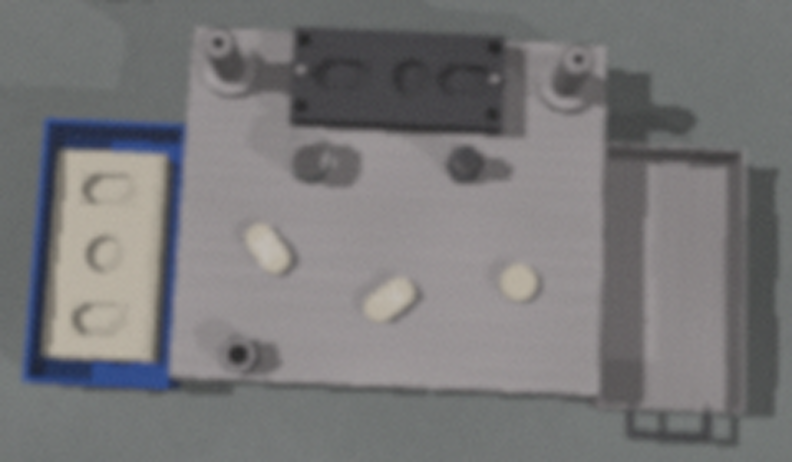

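Pan is at -y, with its inside at roughly y -0.19 to -0.31. Slugs: round at about (0.493,-0.107), long2 (0.478,0.008), long1 (0.520,0.118). I'll turn the closing line along x so the nearly closed fingers form a rake about 45 mm wide, then sweep the slug nearest the pan first.

Request:
servo_tool --increments '[{"grip": 1.4, "tx": 2.2, "ty": -5, "twist": -0.1}, {"grip": 1.4, "tx": 2.2, "ty": -5, "twist": -0.1}, {"grip": 1.4, "tx": 2.2, "ty": -5, "twist": -0.1}, {"grip": 1.4, "tx": 2.2, "ty": -5, "twist": -0.1}, {"grip": 1.4, "tx": 2.2, "ty": -5, "twist": -0.1}, {"grip": 1.4, "tx": 2.2, "ty": -5, "twist": -0.1}, {"grip": 1.4, "tx": 2.2, "ty": -5, "twist": -0.1}, {"grip": 1.4, "tx": 2.2, "ty": -5, "twist": -0.1}, {"grip": 1.4, "tx": 2.2, "ty": -5, "twist": -0.1}, {"grip": 1.4, "tx": 2.2, "ty": -5, "twist": -0.1}, {"grip": 1.4, "tx": 2.2, "ty": -5, "twist": -0.1}, {"grip": 1.4, "tx": 2.2, "ty": -5, "twist": -0.1}]'

```text
$.increments[0]: bad value
```

```bash
python3 - <<'E'
from h import *
c=cap("top")
for p in [(276.8,205.2),(313.2,220.6),(352.3,215.5)]: print(at(c,*p,.08).round(4))
s=r.get_state();print(s["time_s"],s["tool_pos"],s["orientation"],s["grip_width"])
E
```

```text
[0.52   0.1159 0.08  ]
[0.4771 0.0087 0.08  ]
[ 0.4942 -0.1049  0.08  ]
0.2 [0.22989969 0.58086931 0.23083177] [-5.67594372e-05  1.87328601e-01  9.82297190e-01 -4.71885459e-04] 1.000217976754025
```

Request:
servo_tool --increments '[{"grip": 1.4, "tx": 2.2, "ty": -5, "tz": 0, "twist": -0.1}, {"grip": 1.4, "tx": 2.2, "ty": -5, "tz": 0, "twist": -0.1}, {"grip": 1.4, "tx": 2.2, "ty": -5, "tz": 0, "twist": -0.1}, {"grip": 1.4, "tx": 2.2, "ty": -5, "tz": 0, "twist": -0.1}, {"grip": 1.4, "tx": 2.2, "ty": -5, "tz": 0, "twist": -0.1}, {"grip": 1.4, "tx": 2.2, "ty": -5, "tz": 0, "twist": -0.1}, {"grip": 1.4, "tx": 2.2, "ty": -5, "tz": 0, "twist": -0.1}, {"grip": 1.4, "tx": 2.2, "ty": -5, "tz": 0, "twist": -0.1}, {"grip": 1.4, "tx": 2.2, "ty": -5, "tz": 0, "twist": -0.1}, {"grip": 1.4, "tx": 2.2, "ty": -5, "tz": 0, "twist": -0.1}, {"grip": 1.4, "tx": 2.2, "ty": -5, "tz": 0, "twist": -0.1}, {"grip": 1.4, "tx": 2.2, "ty": -5, "tz": 0, "twist": -0.1}]'

```text
time_s: 1.7
tool_pos: [0.4945, -0.0204, 0.2315]
orientation: [0.0, 0.71, 0.704, 0.0]
ft_force: [1.0, -0.3, -0.2]
grip_width: 0.165
finger_force: 0.0
```

Request:
servo_tool --increments '[{"grip": 1.4, "tx": 0, "ty": -4.5, "tz": 0, "twist": 0}, {"grip": 1.4, "tx": 0, "ty": 0, "tz": -5, "twist": 0}, {"grip": 1.4, "tx": 0, "ty": 0, "tz": -5, "twist": 0}, {"grip": 1.4, "tx": 0, "ty": 0, "tz": -3, "twist": 0}, {"grip": 1.4, "tx": 0, "ty": 0, "tz": 0, "twist": 0}]'

```text
time_s: 2.33
tool_pos: [0.4923, -0.0639, 0.0997]
orientation: [-0.001, 0.709, 0.705, -0.002]
ft_force: [-0.3, 0.2, 0.4]
grip_width: 0.162
finger_force: 0.0
```

```bash
python3 - <<'E'
from h import *
c=cap("side"); im=c["pixels"][140:270,220:400]
cv2.imwrite("pics/s1.png",cv2.resize(im,None,fx=4.2,fy=4.2,interpolation=cv2.INTER_CUBIC)[:,:,::-1])
for n,X in [("l1",(.52,.116,.08)),("l2",(.477,.009,.08)),("rd",(.494,-.105,.08))]: print(n,[(a-b)*4.2 for a,b in zip(proj(c,X),(220,140))])
E
```

```text
l1 [np.float64(393.1278832404545), np.float64(357.2879761884324)]
l2 [np.float64(486.8275171292741), np.float64(271.49860660241296)]
rd [np.float64(489.7452768633181), np.float64(182.0161358159506)]
```

View pics/s1.png

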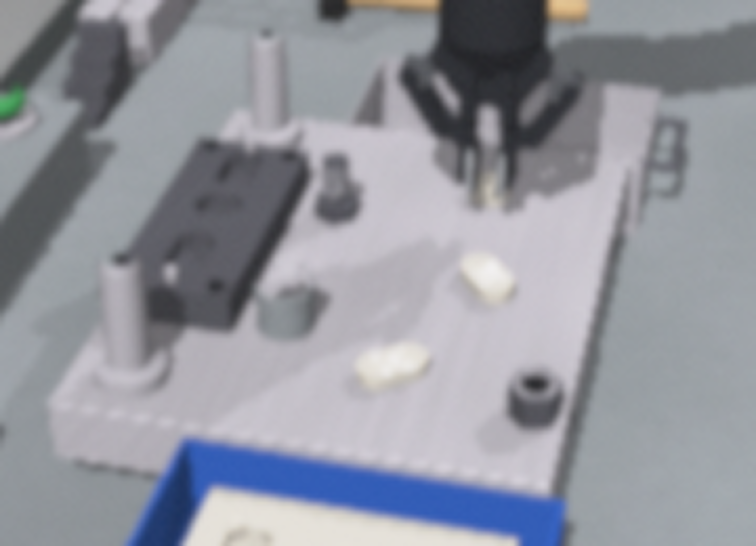

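Side view agrees with the top estimates: long1 at about (393,362), long2 at (488,277), and the round slug right behind the fingers at (489,185). I'll lower and push the round slug.

Request:
servo_tool --increments '[{"grip": 1.4, "tx": 0.2, "ty": 0, "tz": -1.4, "twist": 0}, {"grip": 1.4, "tx": 0, "ty": 0, "tz": -1.2, "twist": 0}, {"grip": 1.4, "tx": 0, "ty": -1, "tz": 0, "twist": 0}, {"grip": 1.4, "tx": 0, "ty": -1, "tz": 0, "twist": 0}]'

```text
time_s: 2.88
tool_pos: [0.4961, -0.0848, 0.0756]
orientation: [0.0, 0.709, 0.705, 0.0]
ft_force: [0.4, -0.1, -0.1]
grip_width: 0.161
finger_force: 0.0
```

Request:
servo_tool --increments '[{"grip": 1.4, "tx": 0, "ty": -1.5, "tz": 0, "twist": 0}, {"grip": 1.4, "tx": 0, "ty": -2, "tz": 0, "twist": 0}, {"grip": 1.4, "tx": 0, "ty": -2, "tz": 0, "twist": 0}, {"grip": 1.4, "tx": 0, "ty": -2, "tz": 0, "twist": 0}, {"grip": 1.4, "tx": 0, "ty": -2, "tz": 0, "twist": 0}, {"grip": 1.4, "tx": 0, "ty": -2, "tz": 0, "twist": 0}, {"grip": 1.4, "tx": 0, "ty": -1, "tz": 0, "twist": 0}, {"grip": 1.4, "tx": 0, "ty": 0, "tz": 0, "twist": 0}]'

```text
time_s: 3.88
tool_pos: [0.4958, -0.2099, 0.0755]
orientation: [0.0, 0.71, 0.704, -0.0]
ft_force: [0.3, -0.8, 0.2]
grip_width: 0.159
finger_force: 0.0
```

Request:
servo_tool --increments '[{"grip": 1.4, "tx": 0, "ty": 0, "tz": 4, "twist": 0}, {"grip": 1.4, "tx": 0, "ty": 4.5, "tz": 2, "twist": 0}, {"grip": 1.4, "tx": -0.4, "ty": 6, "tz": 0, "twist": 0}, {"grip": 1.4, "tx": -0.5, "ty": 6, "tz": 0, "twist": 0}, {"grip": 1.4, "tx": -0.5, "ty": 6, "tz": 0, "twist": 0}, {"grip": 1.4, "tx": -0.5, "ty": 4, "tz": 0, "twist": 0}, {"grip": 1.4, "tx": 0, "ty": 0, "tz": 0, "twist": 0}]'

```text
time_s: 4.75
tool_pos: [0.4761, 0.0607, 0.1352]
orientation: [-0.001, 0.707, 0.708, 0.0]
ft_force: [0.1, -0.1, 0.9]
grip_width: 0.161
finger_force: 0.0
```

```bash
python3 - <<'E'
from h import *
c=cap("side"); a=c["pixels"][140:270,220:400]
b=cap("top")["pixels"][130:270,260:440]
cv2.imwrite("pics/s2.png",np.hstack([cv2.resize(x,(400,300),interpolation=cv2.INTER_CUBIC) for x in(a,b)])[:,:,::-1])
E
```

```text
(no output)
```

View pics/s2.png

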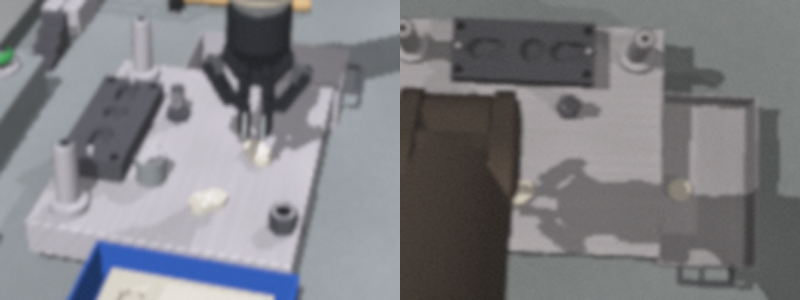

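The round slug lies in the pan at (680,190). Next is long2, drifting slightly towards -x so that it doesn't land on the round one.

Request:
servo_tool --increments '[{"grip": 1.4, "tx": 0, "ty": 0, "tz": -3, "twist": 0}, {"grip": 1.4, "tx": 0, "ty": 0, "tz": -3, "twist": 0}, {"grip": 1.4, "tx": 0, "ty": -1, "tz": 0, "twist": 0}, {"grip": 1.4, "tx": 0, "ty": -1, "tz": 0, "twist": 0}, {"grip": 1.4, "tx": 0, "ty": -1, "tz": 0, "twist": 0}, {"grip": 1.4, "tx": 0, "ty": -1, "tz": 0, "twist": 0}, {"grip": 1.4, "tx": 0, "ty": -1, "tz": 0, "twist": 0}, {"grip": 1.4, "tx": 0, "ty": -1.5, "tz": 0, "twist": 0}, {"grip": 1.4, "tx": -0.2, "ty": -2, "tz": 0, "twist": 0}, {"grip": 1.4, "tx": -0.2, "ty": -2, "tz": 0, "twist": 0}]'

```text
time_s: 6.1
tool_pos: [0.4729, -0.0501, 0.0754]
orientation: [0.0, 0.709, 0.705, -0.0]
ft_force: [-0.1, -0.1, -0.6]
grip_width: 0.16
finger_force: 0.0
```

```bash
python3 - <<'E'
from h import *
c=cap("side"); a=c["pixels"][140:270,220:400]
b=cap("top")["pixels"][130:270,260:440]
cv2.imwrite("pics/s3.png",np.hstack([cv2.resize(x,(400,300),interpolation=cv2.INTER_CUBIC) for x in(a,b)])[:,:,::-1])
E
```

```text
(no output)
```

View pics/s3.png

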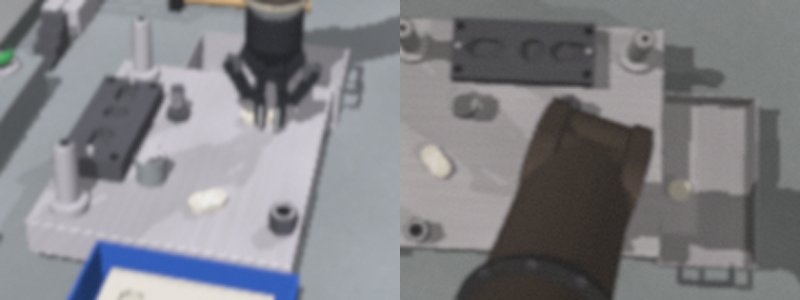

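Long2 rides about 10 mm towards +x of the rake centre (slug at (245–260,115), fingers at 270). I'll back off, recentre, and tilt the rake by 0.25 rad so it pushes squarely while heading towards -x.

Request:
servo_tool --increments '[{"grip": 1.4, "tx": 0, "ty": 1.5, "tz": 0, "twist": 0}, {"grip": 1.4, "tx": 1, "ty": 0, "tz": 0, "twist": -0.125}, {"grip": 1.4, "tx": 0.9, "ty": 0, "tz": 0, "twist": -0.125}, {"grip": 1.4, "tx": -0.2, "ty": -0.8, "tz": 0, "twist": 0}, {"grip": 1.4, "tx": -0.2, "ty": -0.8, "tz": 0, "twist": 0}, {"grip": 1.4, "tx": -0.3, "ty": -1.2, "tz": 0, "twist": 0}, {"grip": 1.4, "tx": -0.3, "ty": -1.2, "tz": 0, "twist": 0}, {"grip": 1.4, "tx": -0.4, "ty": -1.6, "tz": 0, "twist": 0}, {"grip": 1.4, "tx": -0.4, "ty": -1.6, "tz": 0, "twist": 0}]'

```text
time_s: 7.32
tool_pos: [0.4736, -0.1072, 0.0754]
orientation: [0.0, 0.792, 0.611, 0.0]
ft_force: [-0.1, -0.1, -0.6]
grip_width: 0.166
finger_force: 0.0
```

```bash
python3 - <<'E'
from h import *
c=cap("side"); a=c["pixels"][140:270,220:400]
b=cap("top")["pixels"][130:270,260:440]
cv2.imwrite("pics/s4.png",np.hstack([cv2.resize(x,(400,300),interpolation=cv2.INTER_CUBIC) for x in(a,b)])[:,:,::-1])
E
```

```text
(no output)
```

View pics/s4.png

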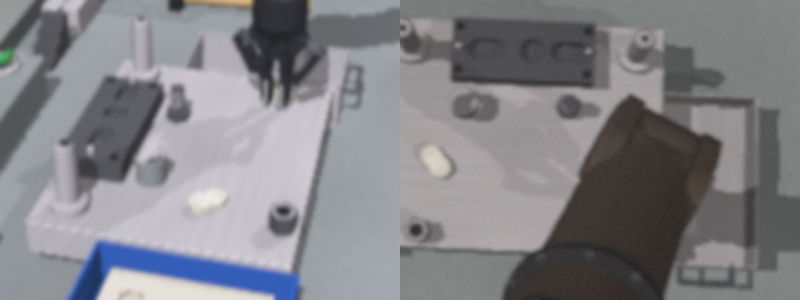

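Long2 is now centred behind the fingers, at about (275,95). I'll push it off, then rise and return behind long1.

Request:
servo_tool --increments '[{"grip": 1.4, "tx": -0.4, "ty": -1.6, "tz": 0, "twist": 0}, {"grip": 1.4, "tx": -0.4, "ty": -1.6, "tz": 0, "twist": 0}, {"grip": 1.4, "tx": -0.4, "ty": -1.6, "tz": 0, "twist": 0}, {"grip": 1.4, "tx": -0.4, "ty": -1.6, "tz": 0, "twist": 0}, {"grip": 1.4, "tx": -0.4, "ty": -1.8, "tz": 0, "twist": 0}, {"grip": 1.4, "tx": -0.4, "ty": -1.8, "tz": 0, "twist": 0}, {"grip": 1.4, "tx": 0, "ty": -0.6, "tz": 0, "twist": 0}, {"grip": 1.4, "tx": 0, "ty": 0, "tz": 0, "twist": 0}]'

```text
time_s: 8.43
tool_pos: [0.45, -0.2122, 0.0753]
orientation: [0.0, 0.792, 0.611, 0.0]
ft_force: [0.5, 0.1, -0.2]
grip_width: 0.164
finger_force: 0.0
```

Request:
servo_tool --increments '[{"grip": 1.4, "tx": 0, "ty": 0, "tz": 5, "twist": 0}, {"grip": 1.4, "tx": 0.5, "ty": 4, "tz": 4, "twist": 0.125}, {"grip": 1.4, "tx": 1, "ty": 5.5, "tz": 0, "twist": 0.125}, {"grip": 1.4, "tx": 1, "ty": 6, "tz": 0, "twist": 0}, {"grip": 1.4, "tx": 1, "ty": 6, "tz": 0, "twist": 0}, {"grip": 1.4, "tx": 1.5, "ty": 6, "tz": 0, "twist": 0}, {"grip": 1.4, "tx": 1.5, "ty": 6, "tz": 0, "twist": 0}, {"grip": 1.4, "tx": 1, "ty": 4, "tz": 0, "twist": 0}, {"grip": 1.4, "tx": 0, "ty": 0, "tz": 0, "twist": 0}]'

```text
time_s: 9.55
tool_pos: [0.5245, 0.1684, 0.1648]
orientation: [-0.001, 0.707, 0.708, 0.0]
ft_force: [0.3, -0.2, -0.3]
grip_width: 0.163
finger_force: 0.0
```

```bash
python3 - <<'E'
from h import *
c=cap("side"); a=c["pixels"][140:270,220:400]
b=cap("top")["pixels"][130:270,260:440]
cv2.imwrite("pics/s5.png",np.hstack([cv2.resize(x,(400,300),interpolation=cv2.INTER_CUBIC) for x in(a,b)])[:,:,::-1])
E
```

```text
(no output)
```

View pics/s5.png

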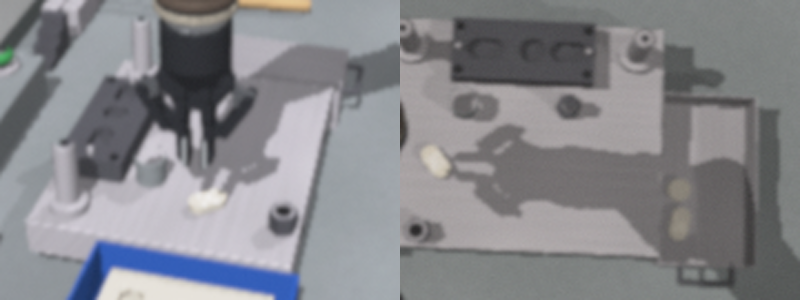

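Both slugs lie in the pan at (680,188) and (680,222). Now long1: straight past tin and bolt first.

Request:
servo_tool --increments '[{"grip": 1.4, "tx": -1, "ty": 0, "tz": -4, "twist": 0}, {"grip": 1.4, "tx": 0, "ty": 0, "tz": -3, "twist": 0}, {"grip": 1.4, "tx": 0, "ty": 0, "tz": -2, "twist": 0}, {"grip": 1.4, "tx": 0, "ty": -1, "tz": 0, "twist": 0}, {"grip": 1.4, "tx": 0, "ty": -1, "tz": 0, "twist": 0}, {"grip": 1.4, "tx": 0, "ty": -1, "tz": 0, "twist": 0}, {"grip": 1.4, "tx": 0, "ty": -1, "tz": 0, "twist": 0}, {"grip": 1.4, "tx": 0, "ty": -1, "tz": 0, "twist": 0}, {"grip": 1.4, "tx": 0, "ty": -1, "tz": 0, "twist": 0}, {"grip": 1.4, "tx": 0, "ty": -1, "tz": 0, "twist": 0}]'

```text
time_s: 10.9
tool_pos: [0.515, 0.0925, 0.0753]
orientation: [-0.0, 0.709, 0.705, -0.0]
ft_force: [-0.4, -0.1, -0.1]
grip_width: 0.162
finger_force: 0.1
```

Request:
servo_tool --increments '[{"grip": 1.4, "tx": 0, "ty": -1.5, "tz": 0, "twist": 0}, {"grip": 1.4, "tx": 0, "ty": -1.5, "tz": 0, "twist": 0}, {"grip": 1.4, "tx": 0, "ty": -1.5, "tz": 0, "twist": 0}, {"grip": 1.4, "tx": 0, "ty": -1.5, "tz": 0, "twist": 0}, {"grip": 1.4, "tx": 0, "ty": -1.5, "tz": 0, "twist": 0}, {"grip": 1.4, "tx": 0, "ty": -1.5, "tz": 0, "twist": 0}, {"grip": 1.4, "tx": 0, "ty": -1.5, "tz": 0, "twist": 0}, {"grip": 1.4, "tx": 0, "ty": -1.5, "tz": 0, "twist": 0}, {"grip": 1.4, "tx": 0, "ty": -1.5, "tz": 0, "twist": 0}, {"grip": 1.4, "tx": 0, "ty": -1.5, "tz": 0, "twist": 0}]'

```text
time_s: 12.15
tool_pos: [0.515, -0.0578, 0.0753]
orientation: [0.0, 0.709, 0.705, 0.0]
ft_force: [0.1, 0.7, 0.0]
grip_width: 0.163
finger_force: 0.0
```

```bash
python3 - <<'E'
from h import *
c=cap("side"); a=c["pixels"][140:270,220:400]
x,y,z=r.get_state()["tool_pos"]
for n,X in [("tip",(x,y,z)),("slug",(x,y-.024,.08)),("slug+2cm x",(x+.02,y-.024,.08))]: print(n,[(p-q)*600/130 if 0 else (p-q)*f for p,q,f in zip(proj(c,X),(220,140),(400/180,300/130))])
b=cap("top")["pixels"][130:270,260:440]
cv2.imwrite("pics/s6.png",np.hstack([cv2.resize(x,(400,300),interpolation=cv2.INTER_CUBIC) for x in(a,b)])[:,:,::-1])
E
```

```text
tip [np.float64(238.618394006145), np.float64(118.69086730554503)]
slug [np.float64(241.85608857235897), np.float64(106.25027550075285)]
slug+2cm x [np.float64(227.78729981565246), np.float64(104.46895280453535)]
```

View pics/s6.png

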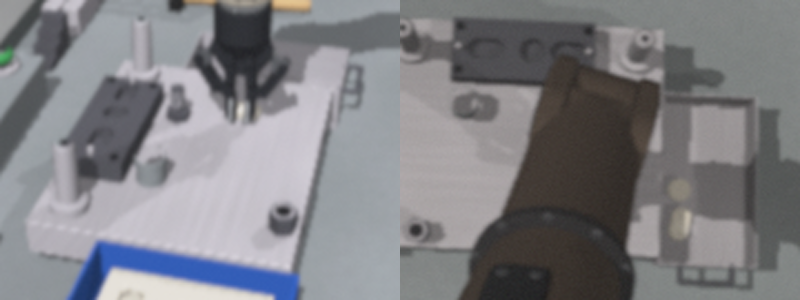

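Long1 is centred ahead of the fingers at (242,108), and the tin and bolt are untouched. I'll go past the bolt, tilt towards +x, and push it off beside the others.

Request:
servo_tool --increments '[{"grip": 1.4, "tx": 0, "ty": -1.5, "tz": 0, "twist": 0}, {"grip": 1.4, "tx": 0, "ty": -1.5, "tz": 0, "twist": 0}, {"grip": 1.4, "tx": 0, "ty": -1.5, "tz": 0, "twist": 0}, {"grip": 1.4, "tx": -0.4, "ty": 1, "tz": 0, "twist": 0}, {"grip": 1.4, "tx": -0.4, "ty": 0, "tz": 0, "twist": 0.125}, {"grip": 1.4, "tx": 0, "ty": 0, "tz": 0, "twist": 0.125}, {"grip": 1.4, "tx": 0.2, "ty": -0.8, "tz": 0, "twist": 0}, {"grip": 1.4, "tx": 0.2, "ty": -0.8, "tz": 0, "twist": 0}, {"grip": 1.4, "tx": 0.4, "ty": -1.6, "tz": 0, "twist": 0}, {"grip": 1.4, "tx": 0.4, "ty": -1.6, "tz": 0, "twist": 0}, {"grip": 1.4, "tx": 0.4, "ty": -1.6, "tz": 0, "twist": 0}]'

```text
time_s: 13.62
tool_pos: [0.5232, -0.1575, 0.0753]
orientation: [0.0, 0.616, 0.788, -0.0]
ft_force: [-0.2, 0.8, 0.8]
grip_width: 0.17
finger_force: 0.1
```

Request:
servo_tool --increments '[{"grip": 1.4, "tx": 0.4, "ty": -1.6, "tz": 0, "twist": 0}, {"grip": 1.4, "tx": 0.4, "ty": -1.6, "tz": 0, "twist": 0}, {"grip": 1.4, "tx": 0.4, "ty": -1.8, "tz": 0, "twist": 0}, {"grip": 1.4, "tx": 0, "ty": -1, "tz": 0, "twist": 0}, {"grip": 1.4, "tx": 0, "ty": 0, "tz": 0, "twist": 0}, {"grip": 1.4, "tx": 0, "ty": 0, "tz": 5, "twist": 0}, {"grip": 1.4, "tx": 0, "ty": 0, "tz": 5, "twist": 0}, {"grip": 1.4, "tx": -2, "ty": -5, "tz": 5, "twist": 0}, {"grip": 1.4, "tx": -2, "ty": -5, "tz": 0, "twist": 0}, {"grip": 1.4, "tx": -3, "ty": -5, "tz": 0, "twist": 0}, {"grip": 1.4, "tx": -3, "ty": -5, "tz": 0, "twist": 0}, {"grip": 1.4, "tx": -3, "ty": -5, "tz": 0, "twist": 0}]'

```text
time_s: 15.12
tool_pos: [0.4075, -0.4588, 0.2179]
orientation: [-0.0, 0.615, 0.788, 0.0]
ft_force: [0.5, -0.6, 0.0]
grip_width: 0.167
finger_force: 0.0
```

Request:
servo_tool --increments '[{"grip": 1.4, "tx": -2, "ty": -5, "tz": 0, "twist": 0}, {"grip": 1.4, "tx": 0, "ty": 0, "tz": 0, "twist": 0}, {"grip": 1.4, "tx": 0, "ty": 0, "tz": 0, "twist": 0}]'

```text
time_s: 15.5
tool_pos: [0.3887, -0.5072, 0.2174]
orientation: [-0.0, 0.616, 0.788, 0.001]
ft_force: [1.0, 0.3, 0.5]
grip_width: 0.165
finger_force: 0.0
```

```bash
python3 - <<'E'
from h import *
a=cap("side")["pixels"][140:270,220:400]
b=cap("top")["pixels"][130:270,260:440]
cv2.imwrite("pics/s7.png",np.hstack([cv2.resize(x,(400,300),interpolation=cv2.INTER_CUBIC) for x in(a,b)])[:,:,::-1])
E
```

```text
(no output)
```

View pics/s7.png

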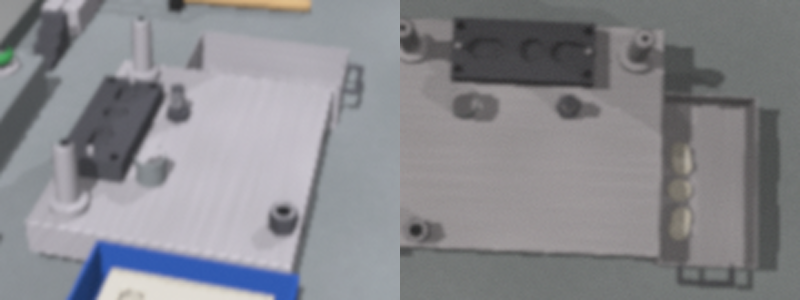

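All three slugs lie flat in the pan at (682,158), (680,189) and (680,222). The shoe is clear, and the tin, bolt and nut stand where they were.

```bash
python3 -c "
from station import r
print(r.finish_job())"
```

```text
the job is handed in; nothing more can be done
None
```

All three slugs were swept off the shoe and lie flat in the scrap pan, the tin, bolt and nut stand untouched on the shoe, and the job was handed in at about 16 s.

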